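# Hang the gear cover on the mincer drive and latch it

### The arm

A 7-joint arm with a two-finger parallel gripper is mounted at the origin on the work surface. World frame = base frame: x ahead of the robot, y to its left, z up, the work surface at z = 0. Lengths are in m, angles in rad, forces in N, time in s.
With the tool pointing down it reaches from about 0.35 to 0.9 m from the base axis. Payload 8.1 kg.
Tool frame: the origin (TCP) lies on the centre line of the jaws, within the pads' length; the fingertips stand 22 mm ahead of it and the grasp point (between the pads) lies 3 mm ahead of it; z points along the fingers, y is the direction in which the jaws open and shut (so a half turn about z gives the same grasp; the last joint's range is limited). The gripper opens to 92 mm and grips with 3 to 60 N. Pads are 19 mm wide; open, the fingers measure 130 mm over their backs; the gripper's body (75 mm by 190 mm) begins 47 mm behind the grasp point.
Start: joints at [-1.371, 0.434, 0.025, 1.573, -0.012, 1.134, -0.075], TCP at [0.186, 0.597, 0.249] pointing down, gripper open.
Joint ranges: [-2.62, 2.62], [-0.44, 2.09], [-1.27, 1.32], [0.08, 2.57], [-1.32, 4.46], [0.12, 2], [-2.74, 2.74]. Speed limits (rad/s): [2.22, 2.22, 3.01, 3.01, 3.14, 3.14, 3.14].

### API

Orientations are given as a rotation vector (axis times angle).
In Python, from cell import arm gives the robot as it stands.
- The arm moves only by the shell command python3 -m pendant 'ROWS' [FORCE]. ROWS is JSON, a list that holds one entry, the list of rows, each a list of 7 numbers: the shift along the tool's x, y, z in units of 0.04 m (1.0 is 0.04 m), then the turn, a rotation vector about the tool's x, y, z in units of 0.08 rad (1.0 is 0.08 rad), then the closure, from 0 (fully open) to 1 (shut). In form: [[[tx, ty, tz, ax, ay, az, fingers], ...]]. A call has 1 to 20 rows; each row shifts and turns the commanded pose from where the row before left it, along the tool's axes as they then stand; what a row does not reach is not made up. A row lasts 1/12 s, in which the tool goes at most 41.7 mm and 7.16 degrees, less where a joint would pass 70% of its speed; a pose out of reach is approached as far as the arm can. A call with a number of a shift or a turn outside -1 to 1 is refused whole. A call with a gripper value outside its range is refused whole. The fingers move at their own pace and stop on an object; FORCE is the grip in N (left out, the last holds). Time passes only in rows, so rows that do not move let the fingers close. It gives the time, the measured TCP pose, the force and the opening at its end, in the units of the state.
- arm.observe(): the state, without advancing time (a new reading comes with each control period).
- arm.get_image(name): name is "scene" or "top"; returns a dict with "img" (420x560x3 uint8, red, green, blue), "z_map" (420x560 float32, m along the optical axis (not along the pixel's ray), 0 where there is no reading), "K" (3x3 intrinsics, pixels), "R" (3x3) and "t" (3): a world point X has camera coordinates R X + t. Camera axes: x right, y down, z forward; pixel columns grow to the right and rows downward; lengths in m; the calibration is good to about 2 mm. A picture is of the moment at which its call begins.
- arm.sign_off(): hands the job in, once; it reports no verdict.
The state is a dict: "clock": time; "joints": joint angles; "dq": joint speeds; "joint_efforts": joint torques, N m; "position": TCP position; "ee_rot": TCP orientation; "force": force on the tool from outside, world axes, zero at the start; "ft_torque": the same for the moment, N m; "width": opening from 0.0 (shut) to 1.0 (fully open).
Only numpy, scipy, OpenCV 4.12 (cv2) and the standard library are available. Lean on these libraries where they do the work, as an engineer would, in place of code of your own. Each camera call takes 0.05 s, during which the arm holds its last target.

### The job

Take the cover plate with the two keyhole slots, hang it by its keyholes over the two screw heads on the sloping face of the machine housing and slide it down the slope until it stops, flat on the face. Then swing the latch a quarter turn until it points straight down the slope at the cover's top edge, and let go. Leave the blank plate and everything else on the bench where it is.

Things in the scene. Friction and masses are not known exactly. Their poses are not given: they have to be found in the camera images.
- cover_grip (a point): The cover: flat aluminium plate 110 (x) by 160 (y) by 5 mm, 0.3-0.55 kg, flat on the bench, handle up. Point: middle of its handle bar, above the plate's centre of mass, 37 mm above its underside. Bar along y, 86 mm long, 12 x 12 mm, a post at each end, 66 mm free between, 26 mm free under it. Axes: z out of the handle side, x to the edge that goes up the slope (slots run that way).
- key_left (a point): Centre of the cover's left (+y) keyhole entry hole, 24 mm across, at the underside: 58 mm along +y and 37 mm below cover_grip. From it a slot 11 mm wide runs along +x to 30 mm from this point.
- key_right (a point): The same for the right keyhole, 58 mm along -y from cover_grip.
- panel: Sloping face of the grey housing, fixed, 35 degrees from level, facing up and roughly to the robot's left (+y); 230 mm wide, from x = -100 to +112 mm. Origin on the face midway between the screws, 105 mm above the bench. x up the slope, y left as one faces it, z out of it. Cover flat on it: cover_grip at z = 37 mm; at x = y = 0 the heads are in the entry holes; slid down it stops at x = -26 mm.
- screw_left (a point): Foot of the left screw, on the face at x = 0, y = +58 mm. Shank 8 mm across, head 18 mm across and 5 mm thick, 9 mm clear between head and face.
- screw_right (a point): Foot of the right screw, the same, at x = 0, y = -58 mm of the face.
- latch (a joint): Turn latch above the screws, hinged about the face's z at latch_pivot. 0: arm points left (+y of the face); positive turns it down the slope; at its stop, 1.57 rad, it points straight down (-x), tip 4 mm above the seated cover's top edge. Starts at -0.6 to 0.05 and stays where left (friction 0.07 N m, 2 N at the knob). A cover that is not down blocks it.
- latch_knob (a point): Middle of the latch's round black upright knob, 14 mm across, which stands from 11 to 42 mm out of the face on the arm; this point is 28 mm out of the face and 38 mm from the pivot. The dark steel arm is 16 mm wide and reaches 45 mm from the pivot.
- latch_pivot (a point): Point on the latch's hinge axis, at x = 78 mm, y = 0 of the face and 28 mm out of it.
- blank_grip (a point): Bystander, not to be used: a blank aluminium plate of the same size with the same handle, but no keyholes (four small screw dots in the corners). This point is the middle of its handle bar. It may lie in either of the two plate places.
- auger: Bystander: steel mincer auger 190 mm long, 52 mm thick, lying on the bench; origin under its middle.
- jar: Bystander: glass jar 72 mm across, 100 mm tall; origin at the centre of its underside.
- disc: Bystander: perforated steel mincer disc 90 mm across, 12 mm thick; origin at the centre of its underside.
- wrench: Bystander: wrench 190 mm long, lying on the bench; origin under its middle.
- pulley: Bystander: rust-brown pulley 80 mm across, 45 mm tall; origin at the centre of its underside.
Things that resemble listed ones, but are neither listed nor needed, are in the scene too. Leave any orange look-alike of the part that bears cover_grip alone.

How it is judged:
By the outcome, as a careful person would: the job done as asked, in the order asked, and still so for the second after the job is handed in, with the robot touching nothing.
It also fails if it takes over 53 s, if anything falls off the work surface, if the arm or the gripper's body presses on something with over 40 N, if the wrist force passes 120 N, or if a joint passes its speed limit or range.

## Working session

There is one attempt and no reset: what is moved stays moved. The work goes in short steps, Python scripts to look and compute and a shell command to move; the robot and the scene stay as the last step left them, time stands still between calls to the robot, and variables do not carry over. Pictures are saved under pics/ and viewed, and the job is handed in when it is done.

```bash
ls; mkdir -p pics
python3 - <<'E'
from cell import arm
import cv2,numpy as np
print(arm.observe())
for n in("scene","top"):
    d=arm.get_image(n); cv2.imwrite(f"pics/{n}0.png",d["img"][:,:,::-1]); np.savez(f"{n}0.npz",**d); print(n,d["K"],d["R"],d["t"])
E
```

```text
pics
{'clock': 0.0, 'joints': array([-1.37061732,  0.43525452,  0.02497624,  1.57409636, -0.0115987 ,
        1.13401025, -0.07512961]), 'dq': array([-0.0010676 , -0.00078137,  0.00225992, -0.00056334,  0.00017606,
        0.00028399,  0.00010103]), 'joint_efforts': array([-1.35668492e-03, -6.67858601e+01,  9.84582156e-01, -3.14454925e+01,
       -6.04557549e-02,  4.33058187e-02,  1.74221432e-04]), 'position': array([0.1862692 , 0.59609197, 0.24792568]), 'ee_rot': array([-4.73933084e-01, -3.10554110e+00,  2.54567689e-03]), 'force': array([ 0.01500662, -0.23786185, -0.38468999]), 'ft_torque': array([-0.01824309, -0.0200393 , -0.00243147]), 'width': 1.0010698668347147}
scene [[406.09293844   0.         280.87338541]
 [  0.         406.09293844 212.63576662]
 [  0.           0.           1.        ]] [[ 0.55809312  0.82960903  0.01676056]
 [ 0.58583345 -0.37963523 -0.71601415]
 [-0.58764891  0.40942147 -0.69788453]] [-0.41343308 -0.15645271  1.45312592]
top [[390.17416892   0.         272.2535684 ]
 [  0.         390.17416892 211.46517676]
 [  0.           0.           1.        ]] [[-2.02676545e-02 -9.99789159e-01 -3.29547690e-03]
 [-9.89204673e-01  2.05313449e-02 -1.45095065e-01]
 [ 1.45132134e-01  3.19164497e-04 -9.89412231e-01]] [0.15301223 0.51719378 1.21538652]
```

View pics/scene0.png

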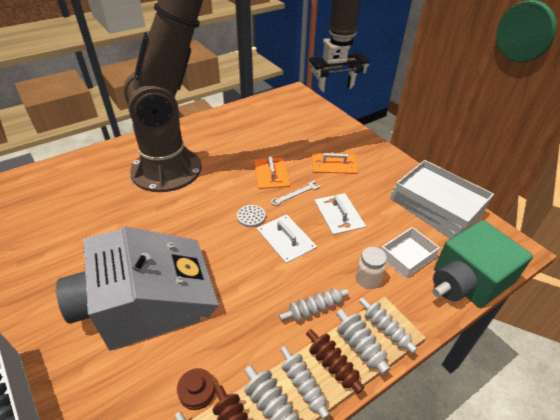

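View pics/top0.png

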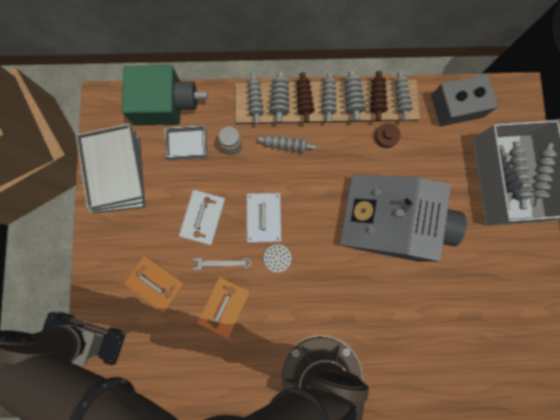

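Silver plates: A at top (202,217) / scene (340,212) and B at top (263,217) / scene (287,237). The two orange ones, top (153,284) and (223,307), are look-alikes. I'll enlarge A, B and the panel.

Run:
```python
import cv2,numpy as np
s=cv2.imread("pics/scene0.png");t=cv2.imread("pics/top0.png")
a=cv2.resize(t[180:260,170:290],(800,533),interpolation=cv2.INTER_CUBIC);cv2.imwrite("pics/c1.png",a)
a=cv2.resize(t[165:270,330:470],(800,600),interpolation=cv2.INTER_CUBIC);cv2.imwrite("pics/c2.png",a)
a=cv2.resize(s[180:270,250:370],(800,600),interpolation=cv2.INTER_CUBIC);cv2.imwrite("pics/c3.png",a)
a=cv2.resize(s[220:340,60:220],(800,600),interpolation=cv2.INTER_CUBIC);cv2.imwrite("pics/c4.png",a)
```

```text
(no output)
```

View pics/c1.png

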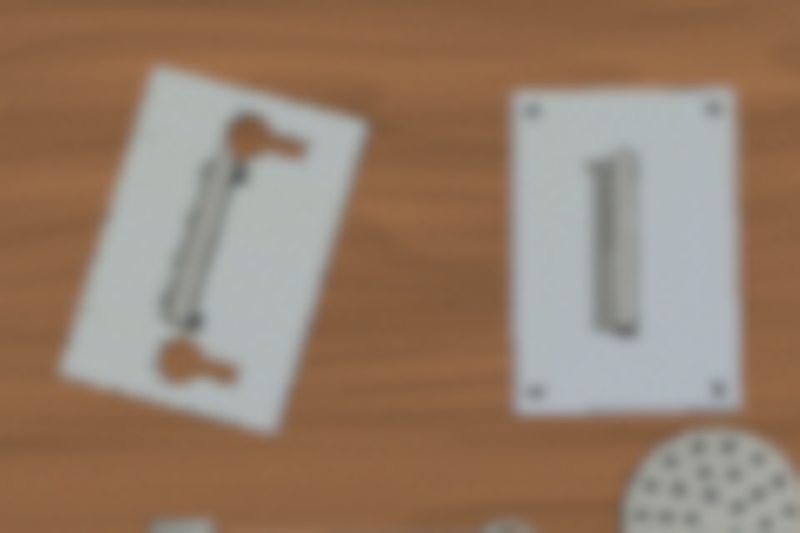

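View pics/c2.png

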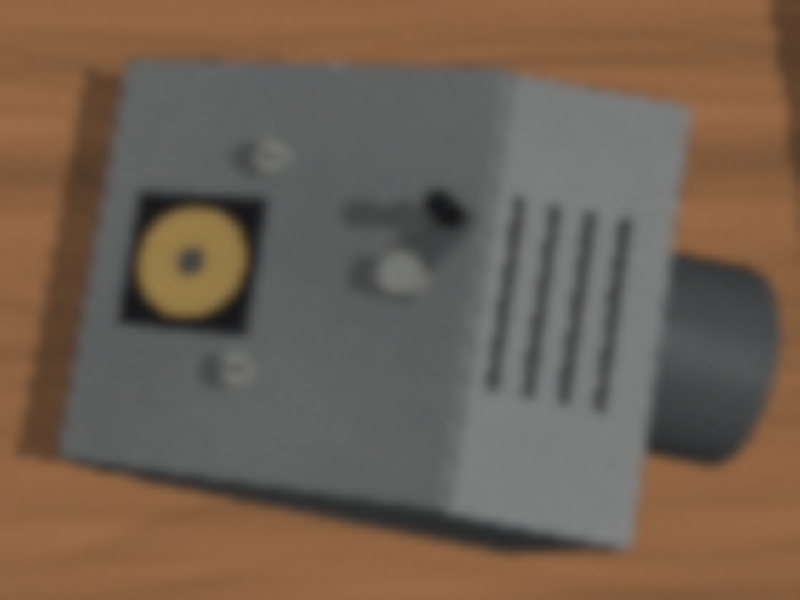

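View pics/c3.png

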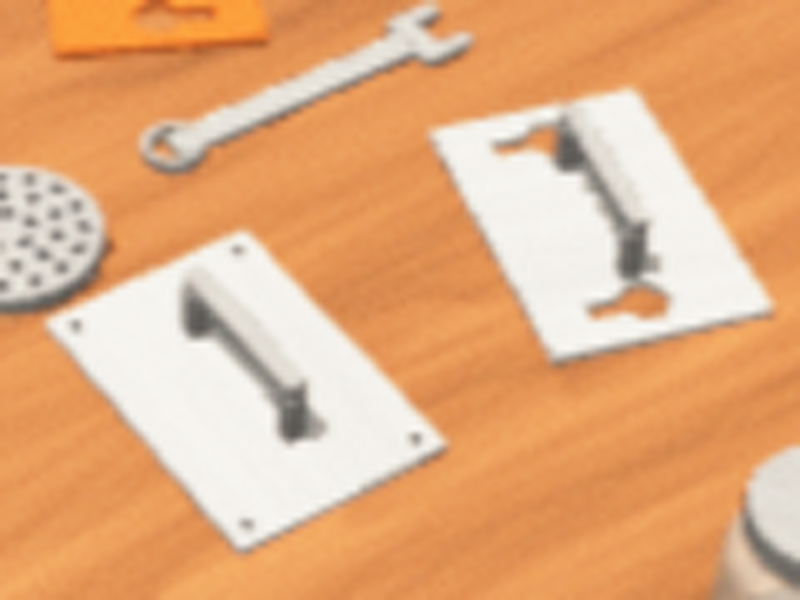

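View pics/c4.png

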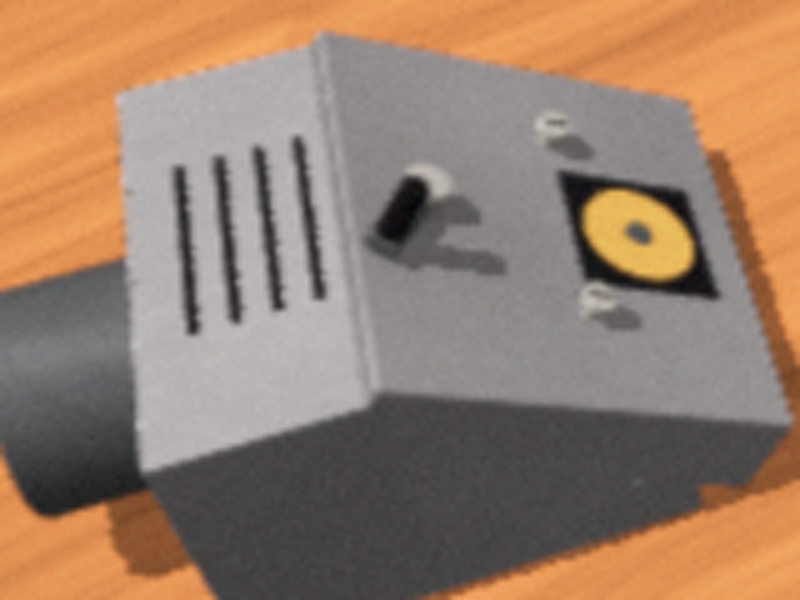

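Plate A has the two keyhole cut-outs (crop (245,135) and (180,360), slots running right, toward the housing), so it is the cover. B has four corner dots and is the blank. The latch knob is at top crop (445,207) and its pivot at (400,272). Next I'll measure them.

```bash
cat > h.py <<'E'
import cv2,numpy as np
from scipy.spatial.transform import Rotation as Ro
def load(n): return dict(np.load(n))
def ray(d,u,v):
    r=d["R"].T@np.linalg.solve(d["K"],np.array([u,v,1.])); return -d["R"].T@d["t"],r
def onplane(d,u,v,n,c):
    o,r=ray(d,u,v); return o+r*((c-n@o)/(n@r))
def proj(d,X):
    p=d["K"]@(d["R"]@np.asarray(X)+d["t"]); return p[:2]/p[2]
def cloud(d):
    v,u=np.indices(d["z_map"].shape); z=d["z_map"]
    P=np.stack([u,v,np.ones_like(u)],-1)@np.linalg.inv(d["K"]).T*z[...,None]
    return (P-d["t"])@d["R"]
def tri(l):
    A=np.zeros((3,3));b=np.zeros(3)
    for d,u,v in l:
        o,r=ray(d,u,v); r/=np.linalg.norm(r); M=np.eye(3)-np.outer(r,r);A+=M;b+=M@o
    return np.linalg.solve(A,b)
Z=np.array([0,0,1.])
E
python3 - <<'E'
from h import *
t=load("top0.npz");s=load("scene0.npz")
for nm,d,(u0,u1,v0,v1) in(("top",t,(175,228,185,250)),("scene",s,(310,370,188,236))):
    im=d["img"].astype(int); hsv=cv2.cvtColor(d["img"],cv2.COLOR_RGB2HSV)
    m=((hsv[...,1]<70)).astype(np.uint8); k=np.zeros_like(m);k[v0:v1,u0:u1]=m[v0:v1,u0:u1]
    cs,h=cv2.findContours(k,cv2.RETR_CCOMP,cv2.CHAIN_APPROX_NONE)
    i=max(range(len(cs)),key=lambda i:cv2.contourArea(cs[i]))
    P=np.array([onplane(d,*c[0],Z,.005)[:2] for c in cs[i]],np.float32)
    print(nm,"plate",cv2.minAreaRect(P), "pix",cv2.boundingRect(cs[i]))
    for j in range(len(cs)):
        if h[0][j][3]==i and cv2.contourArea(cs[j])>4:
            Q=np.array([onplane(d,*c[0],Z,.0025)[:2] for c in cs[j]],np.float32)
            print(" hole",cs[j][:,0].mean(0),len(Q),cv2.minAreaRect(Q),)
# panel plane
for nm,d,poly in(("top",t,[(352,178),(412,180),(404,250),(346,240)]),("scene",s,[(130,236),(192,244),(210,300),(140,294)])):
    k=np.zeros(d["z_map"].shape,np.uint8);cv2.fillPoly(k,[np.array(poly)],1)
    k=cv2.erode(k,np.ones((5,5)))
    P=cloud(d)[(k>0)&(d["z_map"]>0)]
    for _ in range(10):
        c=P.mean(0);n=np.linalg.svd(P-c,full_matrices=False)[2][2];n*=np.sign(n[2])
        r=(P-c)@n
        if np.abs(r).max()<.004:break
        P=P[np.abs(r-np.median(r))<max(.004,.7*np.abs(r).max())]
    print(nm,len(P),n,n@c,"tilt",np.degrees(np.arccos(n[2])),r.std())
E
```

```text
top plate ((0.5126590132713318, 0.37508249282836914), (0.11494797468185425, 0.16443312168121338), 73.49586486816406) pix (179, 190, 47, 55)
 hole [198.82142857 234.32142857] 28 ((0.45741260051727295, 0.3839414119720459), (0.039630308747291565, 0.02300928346812725), 88.823486328125)
 hole [208.8  200.88] 25 ((0.5629327297210693, 0.35219404101371765), (0.03673342987895012, 0.023336956277489662), 57.822174072265625)
scene plate ((0.5155848264694214, 0.37580758333206177), (0.11284887790679932, 0.16284605860710144), 73.4381103515625) pix (315, 194, 51, 40)
 hole [344.22222222 225.48148148] 27 ((0.5654539465904236, 0.3545435965061188), (0.03910955786705017, 0.025953060016036034), 56.98394775390625)
 hole [329.16 201.12] 25 ((0.45095911622047424, 0.38501474261283875), (0.038022976368665695, 0.024461498484015465), 57.1036491394043)
top 3133 [0.12400763 0.5565166  0.8215299 ] 0.053593469663431856 tilt 34.76176279953222 0.0018059922423266555
scene 3006 [0.12347741 0.55645104 0.82165416] 0.05429057974645048 tilt 34.749273621309825 0.0012124268697878005
```

Run:
```python
from h import *
t=load("top0.npz");s=load("scene0.npz")
# screw heads & knob candidates
for nm,d,(u0,u1,v0,v1) in(("top",t,(350,410,180,245)),("scene",s,(130,200,235,295))):
    hsv=cv2.cvtColor(d["img"],cv2.COLOR_RGB2HSV).astype(int); g=hsv[...,2]
    sub=g[v0:v1,u0:u1]; print(nm,np.median(sub))
    for lab,m in(("bright",(g>np.median(sub)*1.22)&(hsv[...,1]<70)),("dark",g<38)):
        k=np.zeros(g.shape,np.uint8);k[v0:v1,u0:u1]=m[v0:v1,u0:u1]
        n,_,st,ce=cv2.connectedComponentsWithStats(k)
        for i in range(1,n):
            if st[i,4]>6: print(lab,st[i],ce[i].round(1))
```

```text
top 95.0
bright [398 210   5   5  18] [399.6 212.4]
dark [405 199   5   5  17] [407.1 201.2]
dark [355 200   5   4  11] [356.3 200.9]
dark [370 200   5   6  16] [372.5 202.2]
dark [352 216   5   5  16] [353.3 218.5]
dark [366 217   7   5  16] [369.8 219.8]
scene 143.0
bright [167 243   6   4  15] [169.1 244.7]
bright [143 253   7   6  20] [146.4 255.1]
bright [176 279   6   3  11] [178.5 280.1]
dark [173 255   8   8  30] [175.5 257.8]
dark [136 256   9  12  61] [140.3 261.9]
dark [190 258   8   6  16] [194.3 259.9]
dark [176 268  11   9  27] [180.  273.3]
dark [192 273   8   6  21] [196.9 276.1]
```

```bash
cat >> h.py <<'E'
def panelR(yaw,tilt=np.radians(35)):
    # yaw: world heading of up-slope x
    h=np.array([np.cos(yaw),np.sin(yaw),0]); x=np.cos(tilt)*h+np.sin(tilt)*Z; z=-np.sin(tilt)*h+np.cos(tilt)*Z
    return np.stack([x,np.cross(z,x),z],1)
E
python3 - <<'E'
from h import *
t=load("top0.npz");s=load("scene0.npz")
nf=np.array([.1237,.5565,.8216]);nf/=np.linalg.norm(nf);c=.0539
L={"L":((376.8,191.7),(179.0,280.0)),"R":((371.2,229.3),(169.5,244.8)),"hub":((399.6,212.0),(146.0,255.5)),"knob":((407.3,201.0),(140.3,261.9))}
W={}
for k,(a,b) in L.items():
    X=tri([(t,*a),(s,*b)]); W[k]=X
    print(k,X.round(4),"out",round(float(nf@X-c),4),"reproj",(proj(t,X)-a).round(1),(proj(s,X)-b).round(1))
d=W["L"]-W["R"];print("dist",np.linalg.norm(d),d, "yaw from screws",np.degrees(np.arctan2(d[1],d[0]))-90, "yaw plane",np.degrees(np.arctan2(-nf[1],-nf[0])))
for nm,d_,i in(("top",t,0),("scene",s,1)):
    P=[onplane(d_,*L[k][i],nf,c+.014) for k in"LR"]; D=P[0]-P[1];print(nm,P,np.linalg.norm(D),np.degrees(np.arctan2(D[1],D[0]))-90, "mid on face",np.mean(P,0)-.014*nf)
# handle bar of cover: triangulate
im=t["img"];cv2.imwrite("pics/b1.png",cv2.resize(im[190:246,176:230,::-1],None,fx=10,fy=10,interpolation=cv2.INTER_CUBIC))
im=s["img"];cv2.imwrite("pics/b2.png",cv2.resize(im[190:236,312:368,::-1],None,fx=10,fy=10,interpolation=cv2.INTER_CUBIC))
g=np.array([.5141,.3755,.043])
y=np.array([.959,-.284,0])
for d_ in(t,s): print([proj(d_,g+y*q).round(1) for q in(.043,0,-.043)])
E
```

```text
L [ 0.5636 -0.1769  0.1113] out 0.0088 reproj [0. 0.] [ 0. -0.]
R [ 0.4491 -0.1525  0.1139] out 0.0104 reproj [-0.1 -0. ] [-0.1 -0. ]
hub [ 0.4935 -0.2232  0.1624] out 0.0164 reproj [-0.7 -0.2] [-0.9 -0. ]
knob [ 0.5218 -0.2421  0.1807] out 0.0244 reproj [-0.4 -0.1] [-0.5 -0. ]
dist 0.11716009054910609 [ 0.11455807 -0.02441405 -0.00262484] yaw from screws -102.03061514601433 yaw plane -102.53207807841943
top [array([ 0.56257839, -0.17538602,  0.11673816]), array([ 0.44862741, -0.15165431,  0.11782024])] 0.1164009849037934 -101.76439734414927 mid on face [ 0.50387112 -0.17131108  0.10577692]
scene [array([ 0.56846641, -0.17798297,  0.11761067]), array([ 0.45307663, -0.15319383,  0.11819314])] 0.11802390695083001 -102.12454776306177 mid on face [ 0.50903974 -0.17337932  0.10639962]
[array([203.3, 201.8]), array([199.4, 214.6]), array([195.5, 227.5])]
[array([345.6, 212.7]), array([340. , 203.5]), array([334.7, 194.8])]
```

View pics/b1.png

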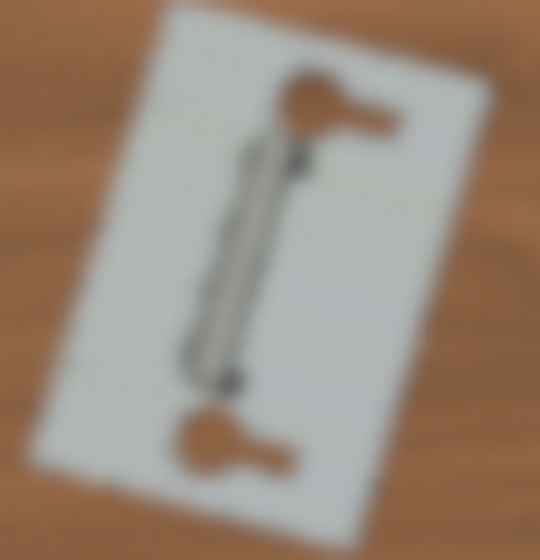

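View pics/b2.png

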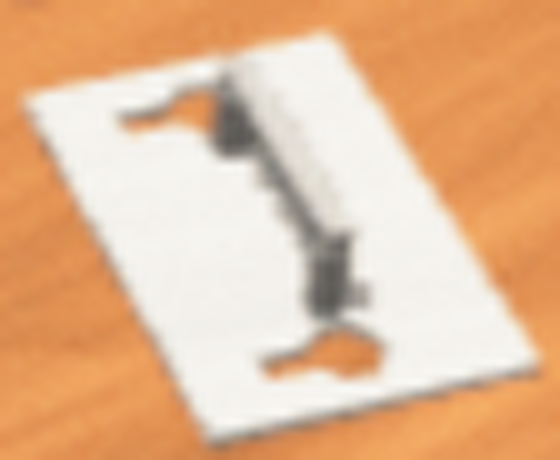

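```bash
cat >> h.py <<'E'
YAWC=np.radians(-106.5);YAWP=np.radians(-102.2)
COV=np.array([.514,.3755,0]);PAN=np.array([.5065,-.1725,.105])
def toolR(F): # tool axes from cover/panel frame: x=-y,y=-x,z=-z
    return np.stack([-F[:,1],-F[:,0],-F[:,2]],1)
def go(pos,R):
    from cell import arm
    o=arm.observe();C=Ro.from_rotvec(o["ee_rot"]).as_matrix()
    print("t",round(o["clock"],2),"pos",o["position"].round(4),"F",o["force"].round(1),"w",round(o["width"],3),"q",o["joints"].round(2))
    print("shift units",(C.T@(pos-o["position"])/.04).round(3),"turn units",(Ro.from_matrix(C.T@R).as_rotvec()/.08).round(3))
E
python3 - <<'E'
from h import *
t=load("top0.npz");s=load("scene0.npz")
print("bar",onplane(t,199.8,215.1,Z,.043),onplane(s,339.6,204.5,Z,.043))
print("holes top",[onplane(t,*p,Z,.003) for p in((206.55,199.85),(196.75,233.55))])
go(COV+[0,0,.15],toolR(panelR(YAWC,0)))
go(COV+[0,0,.04],toolR(panelR(YAWC,0)))
E
```

```text
bar [0.51255025 0.37418822 0.043     ] [0.51683207 0.37143344 0.043     ]
holes top [array([0.56883688, 0.35963642, 0.003     ]), array([0.45733967, 0.3913022 , 0.003     ])]
t 0.1 pos [0.1863 0.5961 0.2481] F [0.2 0.2 0.2] w 1.0 q [-1.37  0.44  0.02  1.57 -0.01  1.13 -0.08]
shift units [-9.464 -2.818  2.456] turn units [-0.017  0.002 -0.186]
t 0.1 pos [0.1863 0.5961 0.2481] F [0.2 0.2 0.2] w 1.0 q [-1.37  0.44  0.02  1.57 -0.01  1.13 -0.08]
shift units [-9.464 -2.814  5.206] turn units [-0.017  0.002 -0.186]
```

```bash
python3 -m pendant '[[[-0.3,-0.1,0,0,0,-0.1,0],[-0.7,-0.2,0.15,0,0,-0.09,0],[-0.7,-0.21,0.2,0,0,0,0],[-0.7,-0.21,0.2,0,0,0,0],[-0.7,-0.21,0.2,0,0,0,0],[-0.7,-0.21,0.2,0,0,0,0],[-0.7,-0.21,0.2,0,0,0,0],[-0.7,-0.21,0.2,0,0,0,0],[-0.7,-0.21,0.2,0,0,0,0],[-0.7,-0.21,0.2,0,0,0,0],[-0.7,-0.21,0.2,0,0,0,0],[-0.7,-0.21,0.2,0,0,0,0],[-0.7,-0.21,0.2,0,0,0,0],[-0.7,-0.21,0.2,0,0,0,0],[-0.5,-0.1,0.1,0,0,0,0],[-0.2,0,0,0,0,0,0],[0,0,0,0,0,0,0]]]' 20
python3 - <<'E'
from h import *
go(COV+[0,0,.04],toolR(panelR(YAWC,0)))
E
```

```text
clock: 1.52
position: [0.5422, 0.3679, 0.1421]
ee_rot: [0.456, 3.108, -0.002]
force: [0.2, -0.4, 0.5]
width: 0.997
t 1.52 pos [0.5422 0.3679 0.1421] F [ 0.2 -0.4  0.5] w 0.997 q [-0.74  0.58  0.09  1.62 -0.06  0.95  0.65]
shift units [ 0.73  -0.017  2.553] turn units [-0.014  0.006 -0.039]
```

```bash
python3 -m pendant '[[[0.4,0,0.3,0,0,-0.04,0],[0.33,0,0.5,0,0,0,0],[0,0,0.5,0,0,0,0],[0,0,0.4,0,0,0,0],[0,0,0.3,0,0,0,0],[0,0,0.25,0,0,0,0],[0,0,0.15,0,0,0,0],[0,0,0.1,0,0,0,0],[0,0,0,0,0,0,0],[0,0,0,0,0,0,0]]]' 20
python3 - <<'E'
from h import *
go(COV+[0,0,.04],toolR(panelR(YAWC,0)))
from cell import arm
d=arm.get_image("scene");im=d["img"][170:260,280:400,::-1];cv2.imwrite("pics/g1.png",cv2.resize(im,(800,600),interpolation=cv2.INTER_CUBIC))
E
```

```text
clock: 2.35
position: [0.5127, 0.3781, 0.0432]
ee_rot: [0.445, 3.109, 0.001]
force: [-0.4, -0.7, 0.2]
width: 1.001
t 2.35 pos [0.5127 0.3781 0.0432] F [-0.4 -0.7  0.2] w 1.001 q [-0.76  0.67  0.07  1.74 -0.06  0.73  0.62]
shift units [-0.049 -0.052  0.079] turn units [0.006 0.004 0.042]
```

View pics/g1.png

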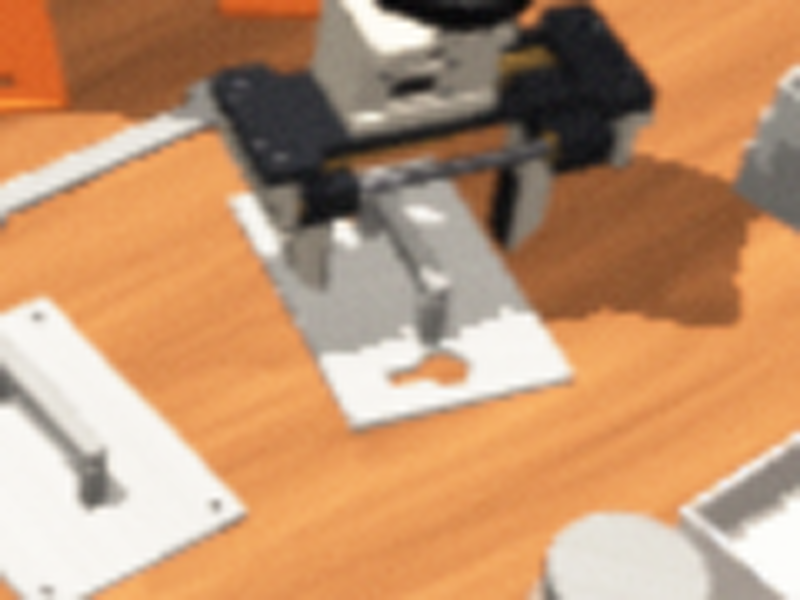

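The fingers straddle the bar at crop (405,230) with clearance on both sides. Closing now.

```bash
python3 -m pendant '[[[-0.05,-0.05,0.07,0,0,0.04,0],[0,0,0,0,0,0,0.3],[0,0,0,0,0,0,0.6],[0,0,0,0,0,0,0.8],[0,0,0,0,0,0,1],[0,0,0,0,0,0,1],[0,0,0,0,0,0,1],[0,0,0,0,0,0,1],[0,0,0,0,0,0,1],[0,0,0,0,0,0,1]]]' 50
python3 - <<'E'
from h import *
go(COV+[0,0,.04],toolR(panelR(YAWC,0)))
E
```

```text
clock: 3.23
position: [0.5138, 0.3754, 0.0399]
ee_rot: [0.45, 3.109, 0.0]
force: [-0.1, -0.2, 0.7]
width: 0.397
t 3.23 pos [0.5138 0.3754 0.0399] F [-0.1 -0.2  0.7] w 0.397 q [-0.76  0.68  0.07  1.74 -0.06  0.73  0.62]
shift units [-0.005  0.004 -0.002] turn units [0.001 0.    0.004]
```

```bash
python3 -m pendant '[[[0,0,0,0,0,0,1],[0,0,0,0,0,0,1],[0,0,0,0,0,0,1],[0,0,0,0,0,0,1],[0,0,0,0,0,0,1],[0,0,0,0,0,0,1]]]' 50
python3 - <<'E'
from h import *
go(COV+[0,0,.04],toolR(panelR(YAWC,0)))
E
```

```text
clock: 3.73
position: [0.5137, 0.3749, 0.0399]
ee_rot: [-0.451, -3.109, 0.001]
force: [-1.6, -2.1, 2.2]
width: 0.122
t 3.73 pos [0.5137 0.3749 0.0399] F [-1.6 -2.1  2.2] w 0.122 q [-0.76  0.68  0.07  1.74 -0.06  0.73  0.62]
shift units [-0.004  0.017 -0.003] turn units [-0.009 -0.002  0.001]
```

```bash
python3 -m pendant '[[[0,0,-0.1,0,0,0,1],[0,0,-0.2,0,0,0,1],[0,0,-0.4,0,0,0,1],[0,0,-0.5,0,0,0,1],[0,0,-0.5,0,0,0,1],[0,0,-0.5,0,0,0,1],[0,0,-0.5,0,0,0,1],[0,0,-0.5,0,0,0,1],[0,0,-0.5,0,0,0,1],[0,0,-0.3,0,0,0,1],[0,0,-0.1,0,0,0,1],[0,0,0,0,0,0,1],[0,0,0,0,0,0,1]]]' 50
python3 - <<'E'
from h import *
P=panelR(YAWP)
go(PAN+P@[-.02,0,.12],toolR(P))
E
```

```text
clock: 4.82
position: [0.5133, 0.3751, 0.2031]
ee_rot: [-0.45, -3.108, 0.001]
force: [-0.1, -0.5, -5.9]
width: 0.125
t 4.82 pos [0.5133 0.3751 0.2031] F [-0.1 -0.5 -5.9] w 0.125 q [-0.78  0.49  0.09  1.61 -0.05  1.05  0.61]
shift units [ -3.561 -11.052   0.289] turn units [ 7.621 -0.294 -0.901]
```

```bash
python3 -m pendant '[[[0,-0.15,0,0,0,0,1],[-0.1,-0.3,0,0,0,0,1],[-0.2,-0.5,0,0,0,0,1],[-0.2,-0.6,0,0,0,0,1],[-0.2,-0.6,0,0,0,0,1],[-0.2,-0.6,0,0,0,0,1],[-0.2,-0.6,0,0,0,0,1],[-0.2,-0.6,0,0,0,0,1],[-0.2,-0.6,0,0,0,0,1],[-0.2,-0.6,0,0,0,0,1],[-0.2,-0.6,0,0,0,0,1],[-0.2,-0.6,0,0,0,0,1],[-0.2,-0.6,0,0,0,0,1],[-0.2,-0.6,0,0,0,0,1],[-0.2,-0.6,0,0,0,0,1],[-0.2,-0.5,0,0,0,0,1],[-0.2,-0.3,0,0,0,0,1],[-0.1,-0.15,0,0,0,0,1],[0,0,0,0,0,0,1]]]' 50;  python3 -m pendant '[[[0,0,-0.2,0.3,0,-0.1,1],[0,0,-0.2,0.5,0,-0.1,1],[0,0,0,0.6,0,-0.1,1],[0,0,0,0.6,0,-0.1,1],[0,0,0,0.6,0,-0.1,1],[0,0,0,0.6,0,-0.1,1],[0,0,0,0.6,0,-0.1,1],[0,0,0,0.6,0,-0.1,1],[0,0,0,0.6,0,-0.1,1],[0,0,0,0.6,0,0,1],[0,0,0,0.6,0,0,1],[0,0,0,0.6,0,0,1],[0,0,0,0.5,0,0,1],[0,0,0,0.2,0,0,1],[0,0,0,0,0,0,1],[0,0,0,0,0,0,1]]]' 50
python3 - <<'E'
from h import *
P=panelR(YAWP)
go(PAN+P@[0,0,.12],toolR(P))
E
```

```text
clock: 6.4
position: [0.5328, -0.0127, 0.2035]
ee_rot: [-0.456, -3.108, 0.002]
force: [1.0, -0.2, -4.9]
width: 0.126
clock: 7.73
position: [0.5332, -0.0094, 0.2197]
ee_rot: [-0.311, -2.914, 0.897]
force: [-0.8, -0.5, -4.1]
width: 0.127
t 7.73 pos [ 0.5332 -0.0094  0.2197] F [-0.8 -0.5 -4.1] w 0.127 q [-0.59  0.5   0.29  1.74  0.38  1.27  0.86]
shift units [-0.224 -1.758  1.691] turn units [ 0.151 -0.168  0.056]
```

```bash
python3 -m pendant '[[[0,-0.1,0.1,0.05,-0.06,0.05,1],[0,-0.2,0.2,0.1,-0.1,0,1],[-0.05,-0.3,0.3,0,0,0,1],[-0.1,-0.3,0.4,0,0,0,1],[-0.05,-0.3,0.4,0,0,0,1],[0,-0.3,0.4,0,0,0,1],[0,-0.15,0.4,0,0,0,1],[0,-0.1,0.3,0,0,0,1],[0,0,0.2,0,0,0,1],[0,0,0.1,0,0,0,1],[0,0,0,0,0,0,1],[0,0,0,0,0,0,1],[0,0,0,0,0,0,1]]]' 50
python3 - <<'E'
from h import *
P=panelR(YAWP)
go(PAN+P@[0,0,.075],toolR(P))
from cell import arm
for n in("scene","top"):
    d=arm.get_image(n);np.savez(f"{n}1.npz",**d)
    im=d["img"][190:330,90:250,::-1] if n=="scene" else d["img"][150:270,320:480,::-1]
    cv2.imwrite(f"pics/h_{n}.png",cv2.resize(im,None,fx=5,fy=5 if n=="top" else 4.28,interpolation=cv2.INTER_CUBIC))
E
```

```text
clock: 8.82
position: [0.5158, -0.1296, 0.1685]
ee_rot: [-0.311, -2.92, 0.921]
force: [0.5, -1.0, -5.2]
width: 0.127
t 8.82 pos [ 0.5158 -0.1296  0.1685] F [ 0.5 -1.  -5.2] w 0.127 q [-0.45  0.51  0.34  1.91  0.48  1.03  0.91]
shift units [0.    0.012 0.054] turn units [-0.002  0.005  0.005]
```

View pics/h_scene.png

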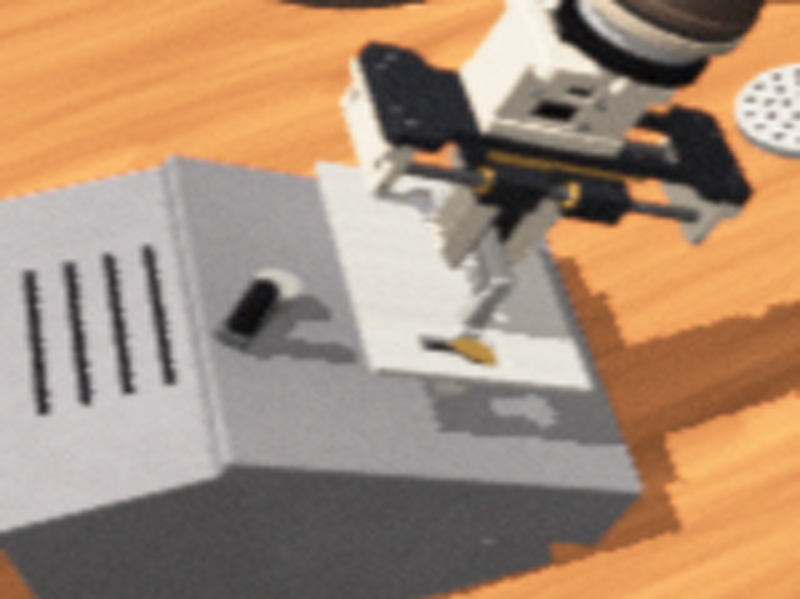

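View pics/h_top.png

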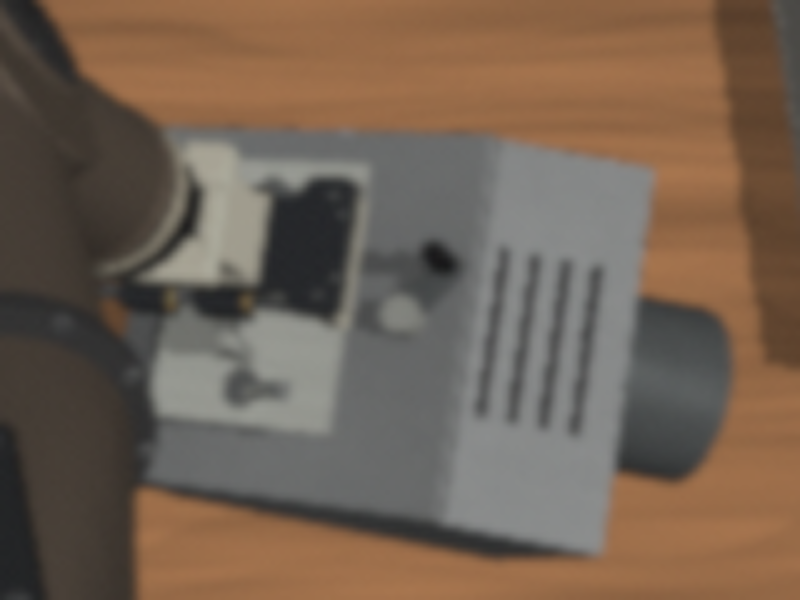

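Run:
```python
from h import *
t=load("top0.npz");s=load("scene0.npz")
P=panelR(YAWP);n=P[:,2]
# panel origin per camera from screw heads with known geometry (plane through height 105mm)
for nm,d,sc,pts in(("top",t,((376.8,191.7),(371.2,229.3)),{"keyR":(368.2,227.2),"cTL":(393.6,182.6),"cTR":(385.6,236)}),
  ("scene",s,((179.0,280.0),(169.5,244.8)),{"keyL":(182.6,270.7),"cTL":(165.6,276.5),"cTR":(153.2,227.7),"cBL":(207.6,280)})):
    for head in(.012,.014):
        S=[(P.T@(onplane(d,*p,n,n@PAN+head)-PAN)*1000).round(1) for p in sc];print(nm,"screws",head,S)
    for k,p in pts.items(): print("  ",k,(P.T@(onplane(d,*p,n,n@PAN+.042)-PAN)*1000).round(1))
```

```text
top screws 0.012 [array([-1.8, 56.1, 12. ]), array([ -0.6, -60.5,  12. ])]
top screws 0.014 [array([-1. , 55.6, 14. ]), array([  0.2, -60.8,  14. ])]
   keyR [  1.5 -59.8  42. ]
   cTL [56.4 77.7 42. ]
   cTR [ 56.9 -80.   42. ]
scene screws 0.012 [array([-1.1, 59.1, 12. ]), array([ -0.9, -59.9,  12. ])]
scene screws 0.014 [array([ 0.4, 61. , 14. ]), array([  0.5, -57.6,  14. ])]
   keyL [ 3.8 57.  42. ]
   cTL [51.7 82.  42. ]
   cTR [ 53.4 -78.6  42. ]
   cBL [-58.3  77.2  42. ]
```

```bash
python3 -m pendant '[[[0.02,0.01,0.1,0,0,0,1],[0,0,0.15,0,0,0,1],[0,0,0.15,0,0,0,1],[0,0,0.08,0,0,0,1],[0,0,0,0,0,0,1],[0,0,0,0,0,0,1]]]' 50; python3 -m pendant '[[[0,0,0.05,0,0,0,1],[0,0,0.05,0,0,0,1],[0,0,0.05,0,0,0,1],[0,0,0,0,0,0,1],[0,0,0,0,0,0,1]]]' 50
python3 - <<'E'
from h import *
from cell import arm
P=panelR(YAWP)
go(PAN+P@[0,0,.040],toolR(P))
o=arm.observe();print("F panel",P.T@o["force"],"pos panel",P.T@(o["position"]-PAN),"T",P.T@o["ft_torque"])
E
```

```text
clock: 9.42
position: [0.5119, -0.1409, 0.1521]
ee_rot: [-0.313, -2.918, 0.922]
force: [0.9, 0.3, -5.5]
width: 0.121
clock: 9.83
position: [0.5114, -0.144, 0.1474]
ee_rot: [-0.313, -2.919, 0.922]
force: [0.0, 0.1, -4.8]
width: 0.126
t 9.83 pos [ 0.5114 -0.144   0.1474] F [ 0.   0.1 -4.8] w 0.126 q [-0.43  0.53  0.34  1.94  0.49  0.97  0.9 ]
shift units [-0.032  0.017  0.281] turn units [-0.011 -0.011 -0.002]
F panel [-2.87145977  0.01966788 -3.85244726] pos panel [ 0.00065867 -0.00126339  0.05124899] T [ 0.03975996  1.37605545 -0.04181801]
```

```bash
python3 -m pendant '[[[0,0,0.05,0,0,0,1],[0,0,0.05,0,0,0,1],[0,0,0,0,0,0,1],[0,0,0,0,0,0,1]]]' 50
python3 - <<'E'
from h import *
from cell import arm
P=panelR(YAWP)
o=arm.observe();print("F panel",P.T@o["force"],"pos panel",P.T@(o["position"]-PAN),"T",P.T@o["ft_torque"])
E
python3 -m pendant '[[[0,0,0.05,0,0,0,1],[0,0,0.05,0,0,0,1],[0,0,0,0,0,0,1],[0,0,0,0,0,0,1]]]' 50
python3 - <<'E'
from h import *
from cell import arm
P=panelR(YAWP)
o=arm.observe();print("F panel",P.T@o["force"],"pos panel",P.T@(o["position"]-PAN),"T",P.T@o["ft_torque"])
E
```

```text
clock: 10.17
position: [0.5108, -0.1464, 0.144]
ee_rot: [-0.313, -2.919, 0.922]
force: [-0.8, 0.1, -5.2]
width: 0.126
F panel [-2.94238946 -0.81098782 -4.25700678] pos panel [ 0.00071669 -0.00130702  0.04716562] T [0.01620078 1.35692871 0.05269517]
clock: 10.5
position: [0.5103, -0.1486, 0.1408]
ee_rot: [-0.313, -2.919, 0.922]
force: [0.0, -0.2, -4.5]
width: 0.121
F panel [-2.43840277  0.0761059  -3.79991676] pos panel [ 0.00068836 -0.00131562  0.04317921] T [ 0.01599243  1.33798041 -0.08272922]
```

No contact 11 mm below the head tops, so both heads are through the holes. Sliding down the slope.

```bash
python3 -m pendant '[[[0,0,0.025,0,0,0,1],[0,0.05,0,0,0,0,1],[0,0.1,0,0,0,0,1],[0,0.1,0,0,0,0,1],[0,0.1,0,0,0,0,1],[0,0,0,0,0,0,1],[0,0,0,0,0,0,1]]]' 50
python3 - <<'E'
from h import *
from cell import arm
P=panelR(YAWP)
o=arm.observe();print("F panel",P.T@o["force"],"pos panel",P.T@(o["position"]-PAN),"T",P.T@o["ft_torque"])
E
```

```text
clock: 11.08
position: [0.5129, -0.1374, 0.1318]
ee_rot: [-0.311, -2.919, 0.922]
force: [0.2, -0.9, -4.6]
width: 0.122
F panel [-1.91737846  0.34978338 -4.29020535] pos panel [-0.01385171 -0.00119938  0.04237423] T [-0.0093145   1.2999455   0.02660339]
```

```bash
python3 -m pendant '[[[0,0.1,0,0,0,0,1],[0,0.08,0,0,0,0,1],[0,0.05,0,0,0,0,1],[0,0.05,0,0,0,0,1],[0,0,0,0,0,0,1],[0,0,0,0,0,0,1]]]' 50
python3 - <<'E'
from h import *
from cell import arm
P=panelR(YAWP)
o=arm.observe();print("F panel",P.T@o["force"],"pos panel",P.T@(o["position"]-PAN),"T",P.T@o["ft_torque"])
E
```

```text
clock: 11.58
position: [0.5147, -0.1287, 0.1255]
ee_rot: [-0.312, -2.919, 0.922]
force: [-0.2, -0.6, -5.3]
width: 0.122
F panel [-2.54116673 -0.06729087 -4.69756184] pos panel [-0.02469895 -0.00120259  0.04231397] T [0.02770282 1.25965563 0.00437645]
```

```bash
python3 -m pendant '[[[0,0.03,0.03,0,0,0,1],[0,0.03,0.02,0,0,0,1],[0,0.03,0.01,0,0,0,1],[0,0,0,0,0,0,1],[0,0,0,0,0,0,1]]]' 50
python3 - <<'E'
from h import *
from cell import arm
P=panelR(YAWP)
o=arm.observe();print("F panel",P.T@o["force"],"pos panel",P.T@(o["position"]-PAN),"T",P.T@o["ft_torque"])
E
```

```text
clock: 12.0
position: [0.515, -0.1285, 0.1226]
ee_rot: [-0.315, -2.918, 0.925]
force: [-1.3, -1.7, 6.0]
width: 0.13
F panel [ 4.99349689 -0.88786617  3.78188864] pos panel [-0.02655315 -0.00101098  0.04009355] T [-0.26387885 -0.2917921  -0.05096408]
```

Contact at the stop and on the face (x = -26.5 mm, TCP z = 40.1 mm). Releasing and backing out along the normal.

```bash
python3 -m pendant '[[[0,0,0,0,0,0,0.8],[0,0,0,0,0,0,0.6],[0,0,0,0,0,0,0.6],[0,0,0,0,0,0,0.6],[0,0,0,0,0,0,0.6],[0,0,0,0,0,0,0.6]]]' 50; python3 -m pendant '[[[0,0,-0.1,0,0,0,0.6],[0,0,-0.3,0,0,0,0.6],[0,0,-0.5,0,0,0,0.6],[0,0,-0.5,0,0,0,0.6],[0,0,-0.5,0,0,0,0.6],[0,0,-0.5,0,0,0,0.6],[0,0,-0.3,0,0,0,0.6],[0,0,0,0,0,0,0.6],[0,0,0,0,0,0,0.6]]]'
python3 - <<'E'
from h import *
from cell import arm
P=panelR(YAWP)
o=arm.observe();print("F panel",P.T@o["force"],"pos panel",P.T@(o["position"]-PAN),o["width"])
for n in("scene","top"):
    d=arm.get_image(n);np.savez(f"{n}2.npz",**d)
    im=d["img"][190:330,90:250,::-1] if n=="scene" else d["img"][150:270,320:480,::-1]
    cv2.imwrite(f"pics/k_{n}.png",cv2.resize(im,None,fx=5,fy=5 if n=="top" else 4.28,interpolation=cv2.INTER_CUBIC))
E
```

```text
clock: 12.5
position: [0.5151, -0.1272, 0.1215]
ee_rot: [-0.312, -2.919, 0.922]
force: [-0.1, 0.0, 0.1]
width: 0.398
clock: 13.25
position: [0.5284, -0.0664, 0.2101]
ee_rot: [-0.312, -2.92, 0.921]
force: [-0.8, -1.0, -0.3]
width: 0.4
F panel [ 0.79125084 -0.52678072 -0.90350951] pos panel [-0.02847091 -0.00097028  0.14824422] 0.4001580041950267
```

View pics/k_scene.png

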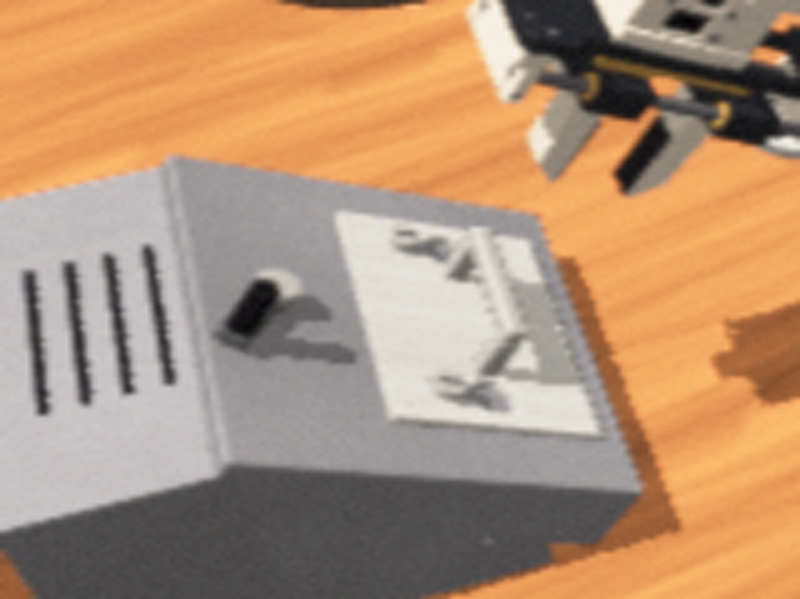

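View pics/k_top.png

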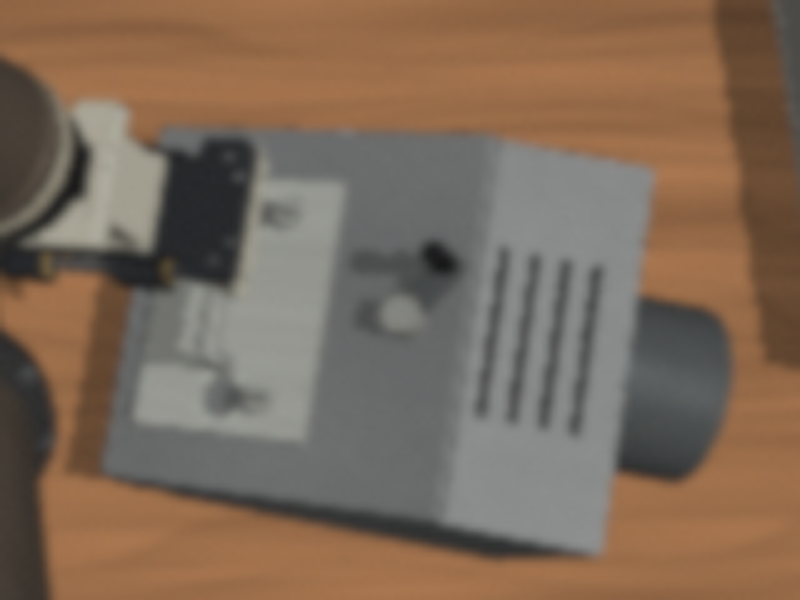

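Run:
```python
from h import *
t=load("top2.npz");s=load("scene2.npz")
P=panelR(YAWP);n=P[:,2]
q=lambda d,p,h:(P.T@(onplane(d,*p,n,n@PAN+h)-PAN)*1000).round(1)
for d,p in((t,(407.8,201.)),(s,(140.6,260.9))):
    k=q(d,p,.0265);v=k[:2]-[78,0];print(k,"r",np.hypot(*v),"ang",-np.arctan2(v[0],v[1]))
# cover edges seated (top surface z=5): top corners
f=lambda x,y:(320+x/5-.4,150+y/5-.4)
g=lambda x,y:(90+x/5-.4,190+y/4.28-.4)
print("top TL,TR",q(t,f(347,180),.005),q(t,f(304,440),.005)); print("scene TL TR BL",[q(s,g(*p),.005) for p in((388,418),(336,212),(602,435))])
for a in(-.6,-.5,-.4):
  for d in(t,s): print(a,[proj(d,PAN+P@[.078-.038*np.sin(a),.038*np.cos(a),h]).round(1) for h in(.011,.042)])
```

```text
[99.5 29.1 26.5] r 36.1809342057388 ang -0.6363149417277368
[95.  27.8 26.5] r 32.58588651548397 ang -0.5488403538534324
top TL,TR [30.3 78.5  5. ] [ 28.6 -81.2   5. ]
scene TL TR BL [array([30.1, 79.3,  5. ]), array([ 26.9, -81.3,   5. ]), array([-85.1,  78.2,   5. ])]
-0.6 [array([409.4, 201.6]), array([406.3, 198.8])]
-0.6 [array([136.2, 266.4]), array([141.7, 257.1])]
-0.5 [array([408.4, 200.8]), array([405.2, 198.1])]
-0.5 [array([137.7, 267.2]), array([143.2, 257.9])]
-0.4 [array([407.3, 200.2]), array([404.1, 197.5])]
-0.4 [array([139.3, 267.9]), array([144.8, 258.7])]
```

Cover seated: its top edge measures x ≈ 27–30 mm (29 expected), the screw heads are in the slots and it lies flat. The latch is at about -0.57 rad. Going to the knob.

Run:
```python
from h import *
P=panelR(YAWP)
go(PAN+P@[.0975,.031,.100],toolR(P))
go(PAN+P@[.0975,.031,.042],toolR(P))
s=load("scene2.npz");C=(cloud(s)-PAN)@P
m=(np.hypot(C[...,0]-.078,C[...,1])<.008)&(C[...,2]>-.01)&(C[...,2]<.06);print("hub z",np.percentile(C[m][:,2],[10,50,90,98]))
```

```text
t 13.35 pos [ 0.5276 -0.0674  0.2094] F [ 0.1 -0.7 -0.6] w 0.398 q [-0.54  0.48  0.31  1.81  0.43  1.19  0.89]
shift units [-0.818 -3.134  1.178] turn units [-0.02  -0.023 -0.002]
t 13.35 pos [ 0.5276 -0.0674  0.2094] F [ 0.1 -0.7 -0.6] w 0.398 q [-0.54  0.48  0.31  1.81  0.43  1.19  0.89]
shift units [-0.821 -3.131  2.628] turn units [-0.02  -0.023 -0.002]
hub z [0.0163147  0.01703204 0.01841015 0.01880736]
```

```bash
python3 -m pendant '[[[-0.05,-0.2,0,0,0,0,0.6],[-0.1,-0.4,0.1,0,0,0,0.6],[-0.15,-0.5,0.15,0,0,0,0.6],[-0.15,-0.5,0.2,0,0,0,0.6],[-0.1,-0.5,0.2,0,0,0,0.6],[-0.1,-0.5,0.2,0,0,0,0.6],[-0.1,-0.35,0.15,0,0,0,0.6],[-0.07,-0.18,0.1,0,0,0,0.6],[0,0,0.05,0,0,0,0.6],[0,0,0,0,0,0,0.6],[0,0,0,0,0,0,0.6]]]'
python3 - <<'E'
from h import *
from cell import arm
P=panelR(YAWP)
go(PAN+P@[.0975,.031,.042],toolR(P))
for n in("scene","top"):
    d=arm.get_image(n)
    im=d["img"][190:330,90:250,::-1] if n=="scene" else d["img"][150:270,320:480,::-1]
    cv2.imwrite(f"pics/l_{n}.png",cv2.resize(im,None,fx=5,fy=5 if n=="top" else 4.28,interpolation=cv2.INTER_CUBIC))
E
```

```text
clock: 14.27
position: [0.5331, -0.1985, 0.2436]
ee_rot: [-0.31, -2.919, 0.921]
force: [-0.7, 0.6, 0.5]
width: 0.403
t 14.27 pos [ 0.5331 -0.1985  0.2436] F [-0.7  0.6  0.5] w 0.403 q [-0.36  0.43  0.37  1.8   0.49  1.13  1.1 ]
shift units [ 0.012 -0.044  1.503] turn units [-0.004 -0.009  0.017]
```

View pics/l_scene.png

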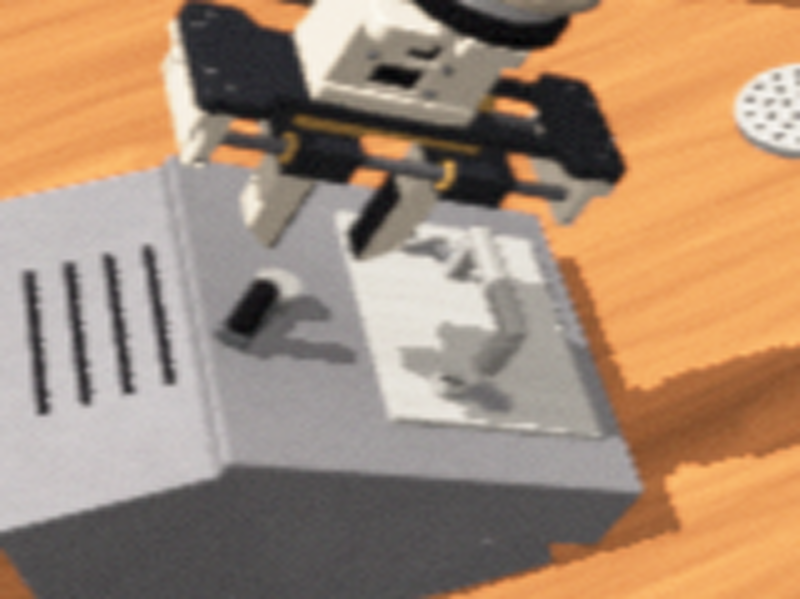

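View pics/l_top.png

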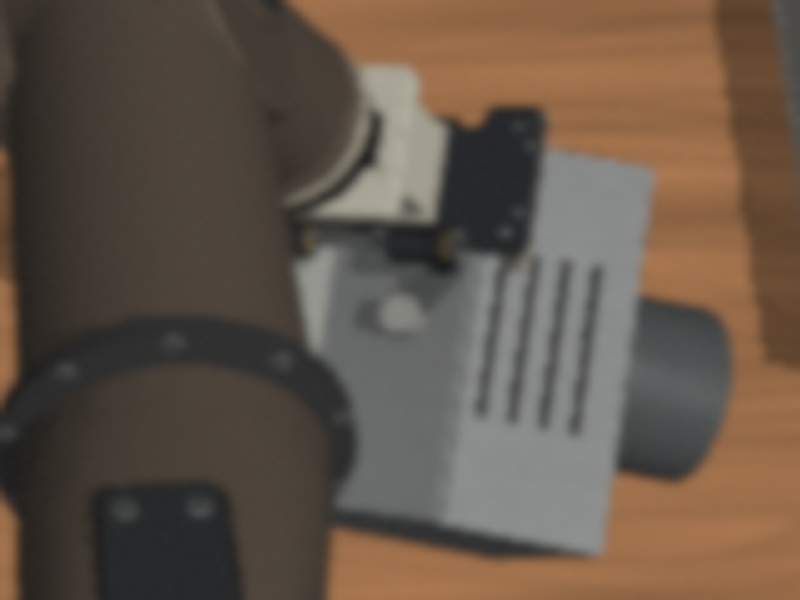

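Run:
```python
from h import *
from cell import arm
s=load("scene2.npz");o=arm.observe();R=Ro.from_rotvec(o["ee_rot"]).as_matrix();P=panelR(YAWP)
print("tcp panel",P.T@(o["position"]-PAN))
c=lambda X:(lambda p:(((p[0]-90+.4)*5).round(),((p[1]-190+.4)*4.28).round()))(proj(s,X))
for dy in(-.0185,0,.0185): print(dy,[c(o["position"]+R@[dx,dy,.022]) for dx in(-.0095,.0095)])
print("after descent",c(o["position"]+R@[0,0,.082]))
for a in(-.6,-.5): print([c(PAN+P@[.078-.038*np.sin(a),.038*np.cos(a),h]) for h in(.02,.042)])
print("hub",c(PAN+P@[.078,0,.018]))
```

```text
tcp panel [0.09550348 0.03165621 0.10240966]
-0.0185 [(np.float64(267.0), np.float64(247.0)), (np.float64(261.0), np.float64(221.0))]
0 [(np.float64(308.0), np.float64(253.0)), (np.float64(301.0), np.float64(227.0))]
0.0185 [(np.float64(347.0), np.float64(258.0)), (np.float64(340.0), np.float64(232.0))]
after descent (np.float64(250.0), np.float64(318.0))
[(np.float64(241.0), np.float64(317.0)), (np.float64(261.0), np.float64(289.0))]
[(np.float64(248.0), np.float64(321.0)), (np.float64(268.0), np.float64(292.0))]
hub (np.float64(274.0), np.float64(283.0))
```

The fingertips sit as predicted around crop (310,240), and straight down the normal they come to (250,318), on the knob. Descending and closing gently.

```bash
python3 -m pendant '[[[0,-0.04,0.2,0,0,0,0.6],[0,0,0.3,0,0,0,0.6],[0,0,0.3,0,0,0,0.6],[0,0,0.3,0,0,0,0.6],[0,0,0.2,0,0,0,0.6],[0,0,0.1,0,0,0,0.6],[0,0,0.06,0,0,0,0.6],[0,0,0,0,0,0,0.6],[0,0,0,0,0,0,0.6]]]'; python3 -m pendant '[[[0,0,0,0,0,0,0.75],[0,0,0,0,0,0,1],[0,0,0,0,0,0,1],[0,0,0,0,0,0,1],[0,0,0,0,0,0,1],[0,0,0,0,0,0,1]]]' 15
python3 - <<'E'
from h import *
from cell import arm
P=panelR(YAWP);o=arm.observe();print(P.T@(o["position"]-PAN),P.T@o["force"],o["width"])
E
```

```text
clock: 15.12
position: [0.5259, -0.2334, 0.1975]
ee_rot: [-0.312, -2.92, 0.921]
force: [0.2, 0.6, 0.9]
width: 0.4
clock: 15.62
position: [0.5258, -0.2337, 0.1975]
ee_rot: [-0.312, -2.92, 0.922]
force: [-0.8, -0.3, 1.7]
width: 0.144
[0.09870402 0.03182946 0.04381157] [ 1.31652962 -0.71157156  1.14862233] 0.1439232790740756
```

Knob gripped (13 mm opening) at latch angle ≈ -0.576. Following the arc.

```bash
python3 -m pendant '[[[-0.068,0.125,0,0,0,0,1],[-0.049,0.133,0,0,0,0,1],[-0.028,0.139,0,0,0,0,1],[-0.007,0.142,0,0,0,0,1],[0.014,0.142,0,0,0,0,1],[0.035,0.138,0,0,0,0,1],[0.055,0.131,0,0,0,0,1],[0.075,0.122,0,0,0,0,1],[0,0,0,0,0,0,1]]]' 15
python3 - <<'E'
from h import *
from cell import arm
P=panelR(YAWP);o=arm.observe();print(P.T@(o["position"]-PAN),P.T@o["force"],o["width"])
E
```

```text
clock: 16.37
position: [0.5329, -0.1988, 0.1729]
ee_rot: [-0.311, -2.92, 0.923]
force: [1.7, 0.0, 3.9]
width: 0.147
[0.05543809 0.03133383 0.04409838] [1.96156552 1.65007924 3.44142727] 0.14746906271370774
```

```bash
python3 -m pendant '[[[0.1,0.1,0,0,0,0,1],[0.107,0.094,0,0,0,0,1],[0.119,0.077,0,0,0,0,1],[0.13,0.058,0,0,0,0,1],[0.137,0.038,0,0,0,0,1],[0.141,0.017,0,0,0,0,1],[0.05,0,0,0,0,0,1],[0.03,0,0,0,0,0,1],[0,0,0,0,0,0,1],[0,0,0,0,0,0,1]]]' 15
python3 - <<'E'
from h import *
from cell import arm
P=panelR(YAWP);o=arm.observe();print(P.T@(o["position"]-PAN),P.T@o["force"],o["width"])
E
```

```text
clock: 17.2
position: [0.5038, -0.1794, 0.164]
ee_rot: [-0.312, -2.921, 0.921]
force: [4.9, 2.1, 4.1]
width: 0.147
[ 0.03987091 -0.00116129  0.04412901] [-0.17471015  4.38842279  5.17359402] 0.14683112821164448
```

```bash
python3 -m pendant '[[[0.04,0,0,0,0,0,1],[0.04,0,0,0,0,0,1],[0,0,0,0,0,0,1],[0,0,0,0,0,0,1]]]' 15
python3 - <<'E'
from h import *
from cell import arm
P=panelR(YAWP);o=arm.observe();print(P.T@(o["position"]-PAN),P.T@o["force"],o["width"])
d=arm.get_image("scene")
cv2.imwrite("pics/m.png",cv2.resize(d["img"][190:330,90:250,::-1],None,fx=5,fy=4.28,interpolation=cv2.INTER_CUBIC))
E
```

```text
clock: 17.53
position: [0.5006, -0.1786, 0.1639]
ee_rot: [-0.312, -2.921, 0.921]
force: [4.9, 2.9, 3.9]
width: 0.145
[ 0.03966943 -0.00449046  0.04410374] [-0.94362219  4.14075653  5.36186162] 0.14498606408341821
```

View pics/m.png

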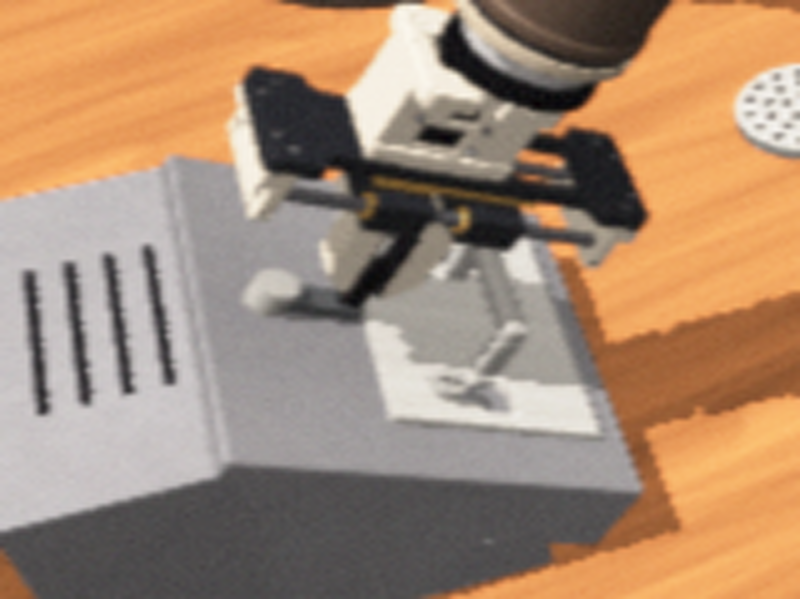

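The latch arm (crop (275,290)→(350,305)) points down the slope at the cover's top edge. The side force has levelled off at 4 N with the pads slipping, so it is at its stop. Releasing.

```bash
python3 -m pendant '[[[0,0,0,0,0,0,0.8],[0,0,0,0,0,0,0.74],[0,0,0,0,0,0,0.74],[0,0,0,0,0,0,0.74]]]'; python3 -m pendant '[[[0,0,-0.1,0,0,0,0.74],[0,0,-0.2,0,0,0,0.74],[0,0,-0.4,0,0,0,0.74],[0,0,-0.5,0,0,0,0.74],[0,0.1,-0.5,0,0,0,0.74],[0,0.3,-0.5,0,0,0,0.74],[0,0.5,-0.5,0,0,0,0.74],[0,0.6,-0.4,0,0,0,0.74],[0,0.6,-0.2,0,0,0,0.74],[0,0.6,0,0,0,0,0.74],[0,0.6,0,0,0,0,0.74],[0,0.4,0,0,0,0,0.74],[0,0.2,0,0,0,0,0.74],[0,0,0,0,0,0,0.74],[0,0,0,0,0,0,0.74]]]'
python3 - <<'E'
from h import *
from cell import arm
P=panelR(YAWP);o=arm.observe();print(P.T@(o["position"]-PAN),o["force"],o["width"])
for n in("scene","top"):
    d=arm.get_image(n);np.savez(f"{n}3.npz",**d);cv2.imwrite(f"pics/z_{n}.png",d["img"][:,:,::-1])
    im=d["img"][190:330,90:250,::-1] if n=="scene" else d["img"][150:270,320:480,::-1]
    cv2.imwrite(f"pics/n_{n}.png",cv2.resize(im,None,fx=5,fy=5 if n=="top" else 4.28,interpolation=cv2.INTER_CUBIC))
E
```

```text
clock: 17.92
position: [0.4988, -0.1796, 0.1636]
ee_rot: [-0.313, -2.917, 0.922]
force: [-0.6, 0.2, 0.9]
width: 0.256
clock: 19.17
position: [0.5427, 0.0188, 0.1828]
ee_rot: [-0.313, -2.918, 0.923]
force: [-1.3, -0.6, 0.7]
width: 0.258
[-0.11480807 -0.00502599  0.17536903] [-1.28122187 -0.56708965  0.65462426] 0.2577639309368738
```

View pics/n_scene.png

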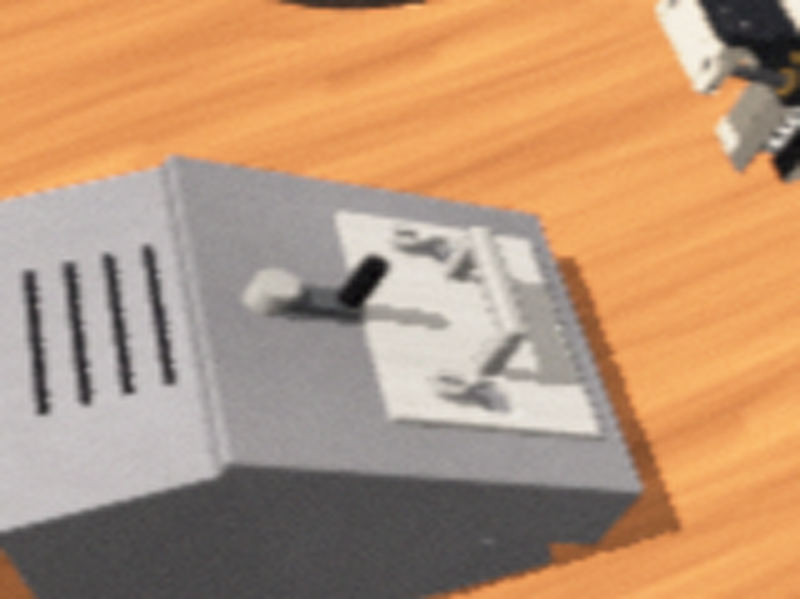

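View pics/n_top.png

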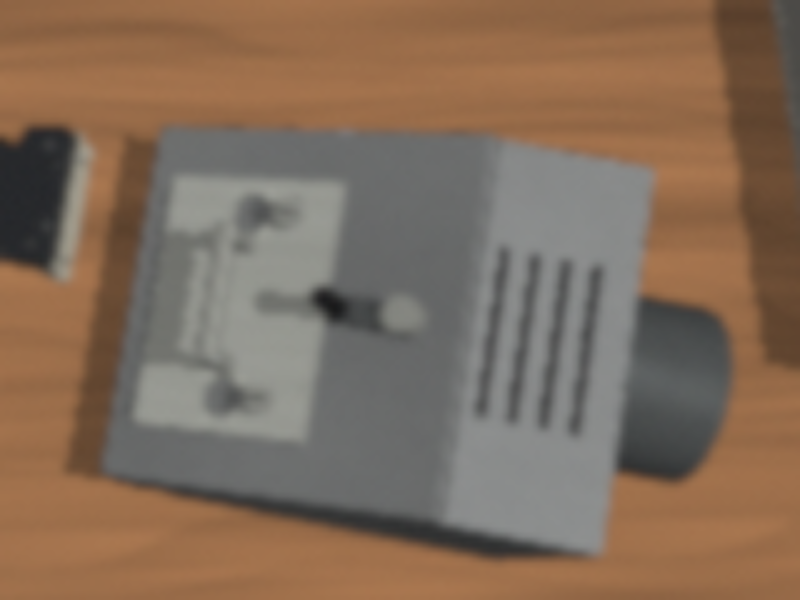

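View pics/z_scene.png

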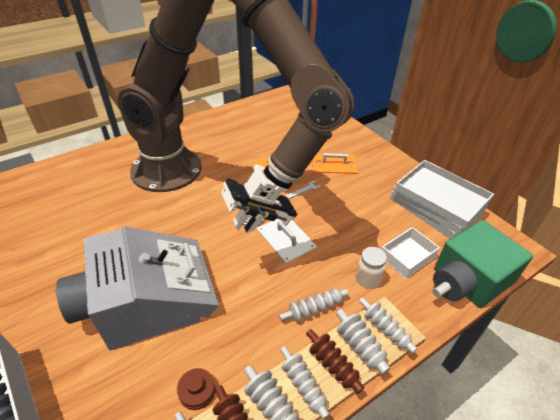

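Run:
```python
from h import *
t=load("top3.npz");s=load("scene3.npz");P=panelR(YAWP)
for n,d,(u0,u1,v0,v1) in(("top",t,(376,395,203,218)),("scene",s,(154,170,245,268))):
    g=d["img"].max(2);k=np.zeros(g.shape,np.uint8);k[v0:v1,u0:u1]=(g<45)[v0:v1,u0:u1]
    N,_,st,ce=cv2.connectedComponentsWithStats(k);i=1+st[1:,4].argmax();print(n,st[i],ce[i])
    for h in(.0265,):
        q=P.T@(onplane(d,*ce[i],P[:,2],P[:,2]@PAN+h)-PAN)*1000;print(q.round(1),"ang",np.arctan2(78-q[0],q[1]))
    for a in(1.35,1.45,1.57): print(a,proj(d,PAN+P@[.078-.038*np.sin(a),.038*np.cos(a),.0265]).round(1))
```

```text
top [384 209   5   4  14] [386.  210.5]
[40.9 -3.  26.5] ang 1.6508737871935875
1.35 [386.6 206.7]
1.45 [386.2 208. ]
1.57 [385.8 209.5]
scene [158 251   9  11  46] [161.80434783 256.13043478]
[38.6  1.9 26.5] ang 1.5237776673599093
1.35 [161.4 258. ]
1.45 [161.4 256.9]
1.57 [161.1 255.5]
```

The knob is at 1.65 rad (top) and 1.52 rad (scene). Taking off each camera's known y bias (about -2.5 and +1.7 mm on the screws), both give about 1.57. Handing in.

```bash
python3 -c "
from cell import arm
print(arm.sign_off(), arm.observe()['clock'])"
```

```text
the job is handed in; nothing more can be done
the job is handed in; nothing more can be done
```

The job is handed in, at about 19.3 s on the robot's clock. The keyhole cover hangs on the two screw heads, slid down to its stop. The latch is turned a quarter turn to its stop, pointing straight down the slope at the cover's top edge.

- **Cover:** It went over the heads without contact. It stopped with the tool at x = -26.5 mm (-26 expected) and 40 mm out of the face, touching both the stop and the face. After release, its top edge measured 27–30 mm (29 expected), and both heads show in the slots.
- **Latch:** I gripped the knob and turned it about 2.15 rad to the stop, where the side force levelled off at 4 N. The two cameras disagreed on the final angle: 1.65 rad from the top and 1.52 rad from the scene. With each camera's sideways error on the screws taken off, both come to about 1.57.
- **Forces and surroundings:** The largest wrist force I read was about 7 N, checked only between moves. The gripper ended empty, well clear of the housing. I touched nothing else on the bench, but checked that only by eye: in the last scene picture the arm hides the disc, most of one orange plate and parts of the wrench and the blank plate.

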